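# Set out the repair mat

### The arm

A 6-joint arm with a two-finger parallel gripper is mounted at the origin on the work surface. World frame = base frame: x ahead of the robot, y to its left, z up, the work surface at z = 0. Lengths are in mm, angles in rad, forces in N, time in s.
With the tool pointing down it reaches from about 300 to 775 mm from the base axis. Payload 14.6 kg.
Tool frame: the origin (TCP) lies between the finger pads; the fingertips stand manip.tip_reach ahead of it and the grasp point (between the pads) lies 5 mm behind it (manip.tip_reach is the distance from the TCP to the fingertips, in mm); z points along the fingers, y is the line along which they close (so a half turn about z gives the same grasp; the last joint's range is limited). The gripper opens to 94 mm and grips with 3 to 60 N. Pads are 16 mm wide; open, the fingers measure 119 mm over their backs; the gripper's body (75 mm by 177 mm) begins 78 mm behind the grasp point.
Start: joints at [1.048, 0.3, 1.521, -0, 1.321, -0.067], TCP at [242.095, 493.841, 219.446] pointing down, gripper open.
Joint ranges: [-3.03, 3.03], [-0.79, 2.21], [0.23, 2.52], [-1.04, 4.18], [0, 3.07], [-2.55, 2.55]. Speed limits (rad/s): [2.22, 2.22, 2.57, 3.14, 3.14, 3.14].

### API

Orientations are given as [roll, pitch, yaw] about the fixed x, y, z axes, in that order (R = Rz(yaw) Ry(pitch) Rx(roll)).
In Python, from cell import manip gives the robot as it stands. The module is installed in compiled form; this text tells all that it offers.
- The arm moves only by the shell command python3 -m creep 'ROWS' [FORCE]. ROWS is JSON, a list of rows, each a list of 3 entries, a list of its own where there are three numbers: the opening, from -1 (shut) to 1 (fully open), then the shift along the tool's x, y, z in cm, then the turn about the tool's z in units of 5 degrees (1.0 is 5 degrees). In form: [[grip, [tx, ty, tz], roll], ...]. A call has 1 to 12 rows; each row is the pose to reach, as a shift and turn from the pose commanded when the call began, along the tool's axes at that moment; what a row does not reach only later rows make up. A row lasts 1/10 s, in which the tool goes at most 50 mm and 8.59 degrees, less where a joint would pass 70% of its speed; a pose out of reach is approached as far as the arm can. A call with a gripper value outside its range is refused whole. The fingers move at their own pace and stop on an object; FORCE is the grip in N (left out, the last holds). Time passes only in rows, so rows that repeat a pose let the fingers close. It gives the time, the measured TCP pose, the force, the opening and the grip force at its end, in the units of the state.
- manip.read_state(): the state, without advancing time (a new reading comes with each control period).
- manip.camera(name): name is "scene" or "top"; returns the picture (384x512x3 uint8, red, green, blue); there is no depth.
- manip.camera_params(name): a dict with "fovy" (degrees; the focal length in pixels is half the picture's height over the tangent of half this angle, whatever the lens; pixels are square), "cx", "cy" (the principal point, pixels), "origin" and "attitude" of the camera in the world. Camera axes: x right, y down, z forward; pixel columns grow to the right and rows downward; lengths in mm; the calibration is good to about 2 mm. A picture is of the moment at which its call begins. camera_params takes no time and is no camera call.
- manip.sign_off(): hands the job in; it is judged then, once.
The state is a dict: "clock": time; "joints": joint angles; "qd": joint speeds; "effort": joint torques, N m; "eef_pos": TCP position; "eef_rot": TCP orientation; "wrist_force": force on the tool from outside, world axes, zero at the start; "moment": the same for the moment, N m; "finger_gap": finger opening in mm; "finger_force": force on a finger pad.
Only numpy, scipy, OpenCV 4.12 (cv2) and the standard library are available. Lean on these libraries where they do the work, as an engineer would, in place of code of your own. Each camera call takes 0.05 s, during which the arm holds its last target. There are 200 camera calls.

### The job

Set out the blue repair mat for the next board: stand the flux jar in the pocket straight in front (on the robot side) of the solder spool, lay the cooling fan face up in the pocket straight in front of the bit block, and stand the screw tub in the pocket between them, each fully down on its pocket's floor. Close the tub with the one of the three white lids that fits it, pressed fully home and level, and leave the solvent bottle where it stands.

Things in the scene. Friction and masses are not known exactly. Their poses are not given: they have to be found in the camera images.
- mat: Fixed blue silicone mat, 200 mm (x) by 270 mm (y). Along its front (-x, robot side) edge three square pockets 66 mm inside, white floors, centres at x = -55, y = -80, 0, +80 mm. Pocket floors 3 mm, the rest 7 mm above the bench; a jig with a board (90 mm wide, top at 19 mm) on the back half. Origin: centre of underside; x away from the robot, yaw up to 0.25 rad. Left or right on the bench
- spool: Solder spool lying flat, fixed on the back half of the mat at its left or its right, straight behind (105 mm in the mat's +x) the centre of an end pocket. Two black flanges 54 mm across, 30 mm tall. Origin: centre of its underside, on the mat 7 mm above the bench; axes parallel to the mat's
- bit_block: Square wooden block with nine short steel driver bits standing in it, fixed on the back half of the mat at the end away from the spool, straight behind (105 mm in the mat's +x) the centre of the other end pocket. 50 x 50 mm, 22 mm tall, 34 mm with the bits. Origin: centre of its underside, on the mat 7 mm above the bench; axes parallel to the mat's
- fan: Loose black square cooling fan lying flat, 45 x 45 mm, 20 mm thick, grey round face with blades on top. Origin: centre of its underside; x and y parallel to its sides. Starts on the grey pad (240 x 330 mm, 4 mm thick, beside the mat), where all six loose things of the job stand about 105 mm apart
- jar: Loose closed round flux jar: amber glass 46 mm across up to 26 mm, above it a dark steel cap 43 mm across up to 40 mm. Origin: centre of its underside; z up. Starts on the grey pad
- tub: Loose open round white plastic tub with a few screws stuck to its floor: 50 mm across outside, mouth 44 mm across, wall 3 mm, 34 mm tall. Origin: centre of its underside; z up. With the fitting lid home, that lid's origin is 28 mm above the tub's. Starts on the grey pad
- lid_small: Loose white lid, one of three of the same shape: disc 40 mm across, 4 mm thick; under it a plug 28 mm across, 6 mm deep; on top a knob 14 mm across, 16 mm tall (26 mm overall). Origin: centre of the plug's underside; z up. Starts on the grey pad, standing on its plug. It drops right through the tub's mouth
- lid_medium: Loose white lid, one of three of the same shape: disc 54 mm across, 4 mm thick; under it a plug 39 mm across, 6 mm deep; on top a knob 14 mm across, 16 mm tall (26 mm overall). Origin: centre of the plug's underside; z up. Starts on the grey pad, standing on its plug. Its plug enters the tub's mouth and its disc rests on the rim
- lid_large: Loose white lid, one of three of the same shape: disc 64 mm across, 4 mm thick; under it a plug 52 mm across, 6 mm deep; on top a knob 14 mm across, 16 mm tall (26 mm overall). Origin: centre of the plug's underside; z up. Starts on the grey pad, standing on its plug. Its plug is wider than the tub's mouth
- solvent_bottle: Bystander: clear plastic bottle with white cap, 48 mm across, 120 mm tall, loose, standing beyond the mat and pad. Origin: centre of its underside
There are look-alikes about, which are no part of the job. What is shaped like the jar but purple or turquoise is not meant.

How it is judged:
By the outcome, as a careful person would: the job done as asked, in the order asked, and still so for the second after the job is handed in, with the robot touching nothing.
It also fails if it takes over 99 s, if anything falls off the work surface, if the arm or the gripper's body presses on something with over 40 N, if the wrist force passes 120 N, or if a joint passes its speed limit or range.

## Working session

There is one attempt and no reset: what is moved stays moved. The work goes in short steps, Python scripts to look and compute and a shell command to move; the robot and the scene stay as the last step left them, time stands still between calls to the robot, and variables do not carry over. Pictures are saved under pics/ and viewed, at most 14 in all, crops included, and the job is handed in when it is done.

```bash
mkdir -p pics; python3 - <<'E'
from cell import manip
import cv2
for n in("scene","top"):
    im=manip.camera(n); cv2.imwrite(f"pics/{n}0.png",im[:,:,::-1]); print(n,manip.camera_params(n))
print(manip.tip_reach,manip.read_state())
E
```

```text
scene {'fovy': 43.59621662801538, 'cx': 259.5429771670879, 'cy': 184.96750572874785, 'origin': array([1335.10750919,   20.53820301,  979.76942447]), 'attitude': array([-2.47801286,  0.00268556,  1.55782496])}
top {'fovy': 48.43038067094078, 'cx': 253.00442531814136, 'cy': 199.9716190660507, 'origin': array([ 5.80416240e+02, -4.79790192e-01,  9.25704415e+02]), 'attitude': array([-3.10432438,  0.02672114, -1.57885725])}
14.0 {'clock': 0.1, 'joints': array([ 1.04840094e+00,  3.00411752e-01,  1.52149375e+00,  2.84938247e-05,
        1.32069916e+00, -6.65960972e-02]), 'qd': array([ 0.00070862, -0.00061869, -0.00114675,  0.00339974,  0.00073225,
        0.00077863]), 'effort': array([-1.06378564e-03, -5.32636178e+01, -3.53286016e+01,  7.08266487e-02,
        2.35021894e-02, -5.36162236e-05]), 'eef_pos': array([241.98807422, 493.67003653, 218.95581973]), 'eef_rot': array([-3.14058472e+00, -9.48850229e-05,  2.68578625e+00]), 'wrist_force': array([1.25451313, 0.50143568, 0.02783002]), 'moment': array([ 0.04503109, -0.0426798 , -0.06370229]), 'finger_force': 0.0, 'finger_gap': 93.9049176797347}
```

View pics/scene0.png

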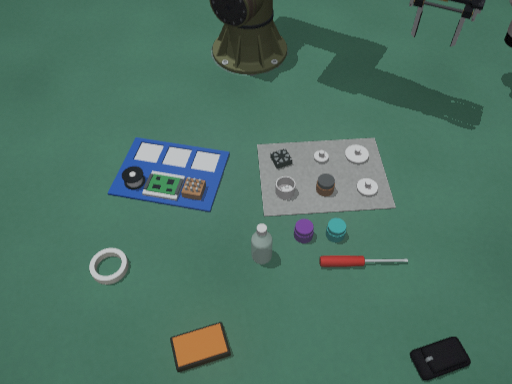

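View pics/top0.png

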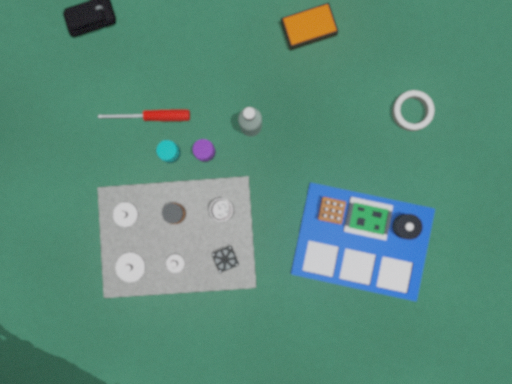

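Scene view: the mat lies left in the picture (world right, y<0), with the pad on the other side. In the top view the spool is at (407,226), the bits at (332,210), and the pockets at (320,259), (358,267) and (395,274). On the pad are the jar (174,213), tub (220,209), fan (225,259) and lids at (125,214), (130,267) and (175,263). The middle-sized lid is probably the one at (125,214).

```bash
cat > h.py <<'E'
import numpy as np, cv2
from scipy.spatial.transform import Rotation as Ro
from cell import manip
P={n:manip.camera_params(n) for n in("scene","top")}
def ray(n,uv):
    p=P[n]; f=192/np.tan(np.radians(p["fovy"])/2)
    d=Ro.from_euler("xyz",p["attitude"]).apply([(uv[0]-p["cx"])/f,(uv[1]-p["cy"])/f,1.]); return np.array(p["origin"]),d/np.linalg.norm(d)
def plane(n,uv,z):
    o,d=ray(n,uv); return (o+d*(z-o[2])/d[2])[:2]
def proj(n,X):
    p=P[n]; f=192/np.tan(np.radians(p["fovy"])/2)
    c=Ro.from_euler("xyz",p["attitude"]).inv().apply(np.array(X,float)-p["origin"]); return np.array([p["cx"]+f*c[0]/c[2],p["cy"]+f*c[1]/c[2]])
def tri(uvs,uvt):
    (o1,d1),(o2,d2)=ray("scene",uvs),ray("top",uvt)
    t=np.linalg.lstsq(np.c_[d1,-d2],o2-o1,rcond=None)[0]; a,b=o1+t[0]*d1,o2+t[1]*d2
    return (a+b)/2,np.linalg.norm(a-b)
def blobs(mask,amin=15):
    c,_=cv2.findContours(mask.astype(np.uint8),cv2.RETR_EXTERNAL,cv2.CHAIN_APPROX_NONE)
    return [x for x in c if cv2.contourArea(x)>=amin]
def cen(c):
    m=cv2.moments(c); return np.array([m["m10"],m["m01"]])/m["m00"]
def go(x,y,z=None,yaw=None):
    "shift (cm, tool axes now) and turn (5deg units) from here to TCP target"
    s=manip.read_state(); p=s["eef_pos"]; R=Ro.from_euler("xyz",s["eef_rot"])
    d=R.inv().apply(np.array([x,y,p[2] if z is None else z])-p)/10
    w=s["eef_rot"][2]; t=None
    if yaw is not None:
        t=(w-yaw+np.pi/2)%np.pi-np.pi/2; t=np.degrees(t)/5
    print("clock",round(s["clock"],2),"pos",p.round(1),"rot",s["eef_rot"].round(3),"shift",d.round(2),"turn",None if t is None else round(t,2),"j1,j6",s["joints"][[0,5]].round(2))
E
python3 - <<'E'
from h import *
for n in("scene","top"):
    im=cv2.imread(f"pics/{n}0.png"); hsv=cv2.cvtColor(im,cv2.COLOR_BGR2HSV); H,S,V=[hsv[:,:,i].astype(int) for i in range(3)]
    print(n)
    blue=(H>105)&(H<125)&(S>150)&(V>60)
    b=max(blobs(blue),key=cv2.contourArea); r=cv2.approxPolyDP(cv2.convexHull(b),6,True)[:,0]
    print("mat",[(tuple(q),plane(n,q,7).round(1)) for q in r])
    m=np.zeros(im.shape[:2],np.uint8); cv2.drawContours(m,[b],-1,1,-1)
    for c in blobs(m.astype(bool)&(S<70)&(V>170),80):
        print(" white",cen(c).round(1),cv2.contourArea(c),plane(n,cen(c),3).round(1))
    grn=(S<60)&(V>60)&(V<235)
    g=max(blobs(grn,500),key=cv2.contourArea); g=cv2.convexHull(g)
    print("pad",[(tuple(q),plane(n,q,4).round(1)) for q in cv2.approxPolyDP(g,6,True)[:,0]])
    m=np.zeros(im.shape[:2],np.uint8); cv2.drawContours(m,[g],-1,1,-1); m=cv2.erode(m,np.ones((5,5)))>0
    print("V percentiles pad",np.percentile(V[m],[5,25,50,75,95]))
    for name,k in(("bright",V>190),("dark",V<95),("brown",(S>80)&(H<30))):
        for c in blobs(m&k,8): print(" ",name,cen(c).round(1),cv2.contourArea(c),cv2.boundingRect(c),plane(n,cen(c),4).round(1))
    x0,y0,w,h=cv2.boundingRect(g); cv2.imwrite(f"pics/{n}0c.png",cv2.resize(im[y0:y0+h,x0:x0+w],None,fx=4.4,fy=4.4,interpolation=cv2.INTER_CUBIC)); print("crop",x0,y0,w,h)
E
```

```text
scene
mat [((np.int32(135), np.int32(138)), array([ 403.1, -317.2])), ((np.int32(228), np.int32(152)), array([459.5, -56.5])), ((np.int32(210), np.int32(209)), array([648.2, -95.8])), ((np.int32(109), np.int32(194)), array([ 597.9, -354.5]))]
 white [205.2 161.5] 375.5 [ 489.3 -117.2]
 white [176.8 156.9] 367.0 [ 471.6 -195.1]
 white [148.5 152.5] 356.0 [ 454.4 -273.6]
pad [((np.int32(374), np.int32(137)), array([406.8, 350. ])), ((np.int32(394), np.int32(208)), array([649.9, 360.9])), ((np.int32(264), np.int32(216)), array([669.1,  37.5])), ((np.int32(257), np.int32(144)), array([428.4,  22.6]))]
V percentiles pad [ 92. 147. 149. 152. 194.]
  bright [286.9 188.7] 12.0 (283, 186, 9, 5) [585.5  97.8]
  bright [367. 186.] 213.0 (357, 179, 21, 15) [579.7 304.2]
  bright [319.3 156. ] 29.5 (314, 152, 14, 9) [475.2 190.9]
  bright [356.6 153.1] 247.5 (346, 146, 22, 16) [466.1 293.2]
  dark [325.4 185.1] 278.5 (316, 174, 18, 23) [575.2 197.6]
  dark [280.7 159.3] 243.5 (271, 149, 21, 20) [485.3  86. ]
  brown [325.5 191.1] 44.0 (317, 184, 17, 12) [594.7 196. ]
crop 257 137 139 80
top
mat [
[... 348 characters left out ...]
88.5 -119. ]
 white [364.8 232.9] 208.0 [ 542.4 -215. ]
 white [371.  203.2] 201.5 [ 605.7 -229.5]
pad [((np.int32(248), np.int32(176)), array([667.1,  34.3])), ((np.int32(255), np.int32(287)), array([428.2,  21.1])), ((np.int32(103), np.int32(296)), array([410. , 350.2])), ((np.int32(97), np.int32(187)), array([646.4, 364.6]))]
V percentiles pad [138. 168. 171. 174. 205.]
  bright [174.7 263.4] 224.0 (166, 255, 18, 18) [479.5 194.3]
  bright [129.6 267. ] 611.5 (115, 253, 29, 29) [472.1 292.4]
  bright [124.7 214.2] 415.5 (113, 203, 24, 24) [586.5 303.5]
  bright [220.9 208.7] 195.0 (213, 200, 16, 19) [596.6  93.5]
  dark [224.6 259.1] 35.0 (221, 255, 8, 9) [488.2  86.1]
crop 97 176 160 122
```

```bash
python3 - <<'E'
import cv2,numpy as np
a=cv2.imread("pics/scene0c.png");b=cv2.imread("pics/top0c.png")
for n,i in(("s",a),("t",b)): cv2.imwrite(f"pics/{n}1.png",cv2.resize(i,None,fx=1.1,fy=1.1) if n=="t" else cv2.resize(i,None,fx=1.25,fy=1.25)); print(i.shape)
E
```

```text
(352, 612, 3)
(537, 704, 3)
```

View pics/s1.png

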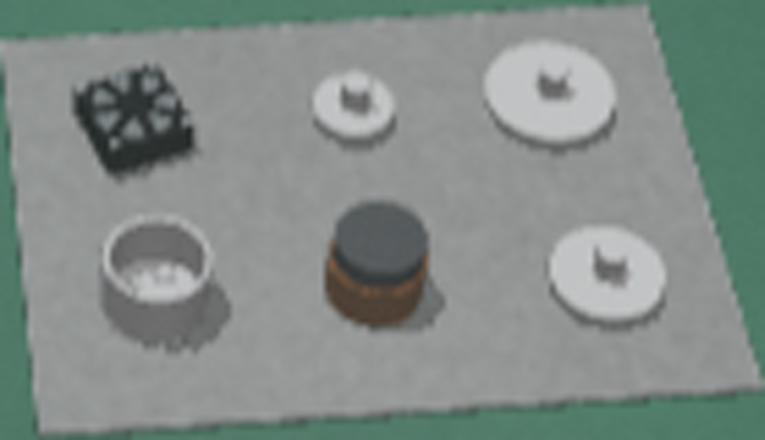

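View pics/t1.png

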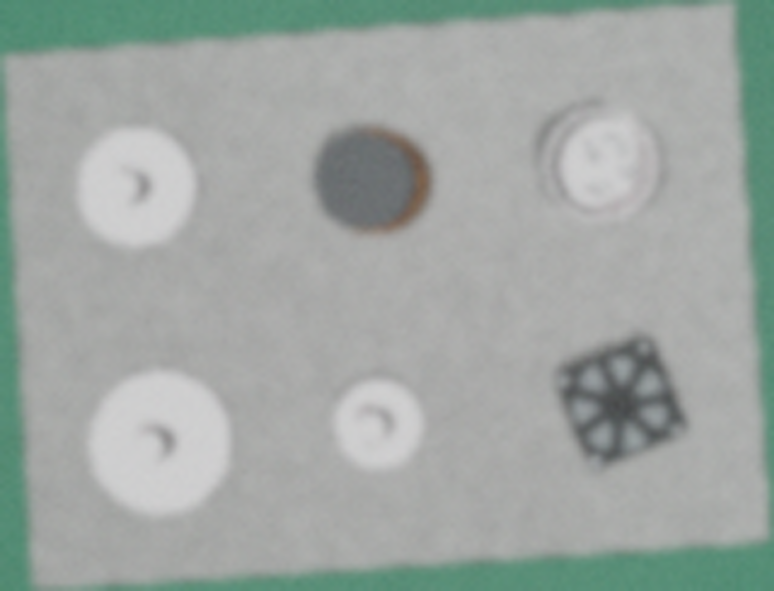

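The crops show the cap ellipse at about (326,180) in scene and (172.6,213) in top. The tub rim is at (285.5,183.7) and (221.6,209), the fan face at (281.2,157.2) and (225.3,259.1), and the medium lid disc at (367.4,186.8) and (125.1,214.4). The fan is turned by about 24°. Next I'll triangulate these points.

```bash
python3 - <<'E'
from h import *
im=cv2.imread("pics/top0.png"); hsv=cv2.cvtColor(im,cv2.COLOR_BGR2HSV); H,S,V=[hsv[:,:,i].astype(int) for i in range(3)]
def roi(m,x,y,r=17):
    k=np.zeros_like(m); k[y-r:y+r,x-r:x+r]=1; return max(blobs(cv2.morphologyEx((m&k).astype(np.uint8),cv2.MORPH_CLOSE,np.ones((7,7))),5),key=cv2.contourArea)
one=np.ones(V.shape,bool)
cap=roi((V<135)&(S<75),173,213); (c,r)=cv2.minEnclosingCircle(cap); ct=cen(cap); print("cap",ct,c,r,"S,V at cap",S[213,171],V[213,171])
fan=roi(V<135,225,259); R=cv2.minAreaRect(fan); print("fan",cen(fan),R)
tub=roi(V>182,221,209); print("tub bright",cen(tub),cv2.minEnclosingCircle(tub))
lid=roi(V>190,125,214); print("lid",cen(lid),cv2.minEnclosingCircle(lid))
for n,s,t in(("jar",(326.1,180.1),ct),("fan",(281.2,157.2),R[0]),("tub",(285.5,183.7),(221.6,209.1)),("lid",(367.4,186.8),cen(lid))):
    X,e=tri(s,t); print(n,X.round(1),"miss",round(e,1))
z={"jar":(ct,44),"fan":(R[0],24),"tub":((221.6,209.1),38),"lid":(cen(lid),14)}
for n,(uv,h) in z.items(): print(n,h,plane("top",uv,h).round(1))
for n,uv,h in(("jar",(326.1,180.1),44),("fan",(281.2,157.2),24),("tub",(285.5,183.7),38),("lid",(367.4,186.8),14)): print("s",n,plane("scene",uv,h).round(1))
b=cv2.boxPoints(R); q=[plane("top",p,24) for p in b]; print("fan sides",[np.round((*(q[(i+1)%4]-q[i]),np.linalg.norm(q[(i+1)%4]-q[i]),np.arctan2(*(q[(i+1)%4]-q[i])[::-1])),2) for i in range(2)])
# mat heights: pocket floor and mat top corners, both views
for n,s,t in(("pA",(205.2,161.5),(320.1,258.3)),("pM",(176.8,156.9),(357.1,266.3)),("pB",(148.5,152.5),(394.2,274.3))): X,e=tri(s,t); print(n,X.round(1),round(e,1))
go(*tri((326.1,180.1),ct)[0][:2],yaw=1.3515)
E
```

```text
cap [173.44887666 212.58413572] (173.578125, 212.16015625) 11.769719123840332 S,V at cap 11 114
fan [224.6457382 258.2260274] ((224.56895446777344, 258.17242431640625), (22.654830932617188, 22.09774398803711), 68.19859313964844)
tub bright [222.1641955  209.99341021] ((221.7105255126953, 209.86842346191406), 12.087331771850586)
lid [124.64265706 214.20048019] ((124.77999877929688, 214.10000610351562), 12.08555793762207)
jar [588.7 191.5  41. ] miss 5.2
fan [491.6  85.6  19.5] miss 1.8
tub [595.2  90.6  37.1] miss 3.7
lid [586.5 302.7   9. ] miss 1.5
jar 44 [588.8 188.2]
fan 24 [492.1  84.3]
tub 38 [595.3  88.6]
lid 14 [586.5 300.2]
s jar [590.6 193.6]
s fan [495.5  86.2]
s tub [595.8  92.4]
s lid [590.1 302. ]
fan sides [array([ 16.99, -43.48,  46.68,  -1.2 ]), array([-44.24, -17.47,  47.56,  -2.77])]
pA [ 488.5 -118.1    2.3] 1.8
pM [ 471.1 -196.3    2.7] 2.5
pB [ 453.8 -274.9    2.6] 2.0
clock 0.1 pos [242.  493.7 219. ] rot [-3.141 -0.     2.686] shift [-4.444e+01 -1.187e+01  1.000e-02] turn 15.29 j1,j6 [ 1.05 -0.07]
```

```bash
python3 -m creep '[[1,[-44.5,-11.95,10.9],15.3],[1,[-44.5,-11.95,10.9],15.3],[1,[-44.5,-11.95,10.9],15.3],[1,[-44.5,-11.95,10.9],15.3],[1,[-44.5,-11.95,10.9],15.3],[1,[-44.5,-11.95,10.9],15.3],[1,[-44.5,-11.95,10.9],15.3],[1,[-44.5,-11.95,10.9],15.3],[1,[-44.5,-11.95,10.9],15.3],[1,[-44.5,-11.95,10.9],15.3],[1,[-44.5,-11.95,10.9],15.3],[1,[-44.5,-11.95,10.9],15.3]]' 15; python3 -c "
from h import *
go(589,190.5,26,1.3515)"
```

```text
clock: 1.3
eef_pos: [588.6, 190.7, 110.0]
eef_rot: [-3.141, 0.0, 1.35]
wrist_force: [-0.9, 1.1, -0.1]
finger_gap: 94.2
finger_force: 0.0
clock 1.3 pos [588.6 190.7 110. ] rot [-3.141  0.     1.35 ] shift [-0.01  0.05  8.4 ] turn -0.01 j1,j6 [0.25 0.47]
```

```bash
python3 -m creep '[[1,[0,0.05,4],0],[1,[0,0.05,8.4],0],[1,[0,0.05,8.4],0],[1,[0,0.05,8.4],0],[-1,[0,0.05,8.4],0],[-1,[0,0.05,8.4],0],[-1,[0,0.05,8.4],0],[-1,[0,0.05,8.4],0],[-1,[0,0.05,8.4],0],[-1,[0,0.05,8.4],0],[-1,[0,0.05,8.4],0],[-1,[0,0.05,8.4],0]]' 15
```

```text
clock: 2.5
eef_pos: [589.5, 190.5, 26.5]
eef_rot: [-3.142, 0.0, 1.351]
wrist_force: [-0.8, 0.0, 0.6]
finger_gap: 45.6
finger_force: 15.0
```

```bash
python3 -m creep '[[-1,[0,0,-3],0],[-1,[0,0,-7],0],[-1,[-4,-0.3,-9],0],[-1,[-9,-0.6,-9],0],[-1,[-14,-1,-9],0],[-1,[-19,-1.2,-9],0],[-1,[-24,-1.5,-9],0],[-1,[-29,-1.9,-9],0],[-1,[-34,-2.2,-9],0],[-1,[-39,-2.5,-9],0],[-1,[-44,-2.8,-9],0],[-1,[-48.4,-3.1,-9],0]]'; python3 -m creep '[[-1,[0,0,0],0],[-1,[0,0,0],0]]'; python3 - <<'E'
from h import *
cv2.imwrite("pics/top2.png",manip.camera("top")[150:330,250:470,::-1].repeat(3,0).repeat(3,1))
go(453.8,-274.9,26,1.3515)
E
```

```text
clock: 3.7
eef_pos: [452.6, -277.1, 116.5]
eef_rot: [3.141, 0.0, 1.35]
wrist_force: [0.6, 0.9, -0.5]
finger_gap: 46.0
finger_force: 15.0
clock: 3.9
eef_pos: [453.2, -275.5, 116.2]
eef_rot: [-3.141, -0.0, 1.349]
wrist_force: [-0.2, 0.3, -1.0]
finger_gap: 45.4
finger_force: 15.0
clock 3.95 pos [ 453.6 -274.6  116.3] rot [-3.141 -0.     1.35 ] shift [-0.02  0.03  9.03] turn -0.01 j1,j6 [-0.61 -0.39]
```

View pics/top2.png

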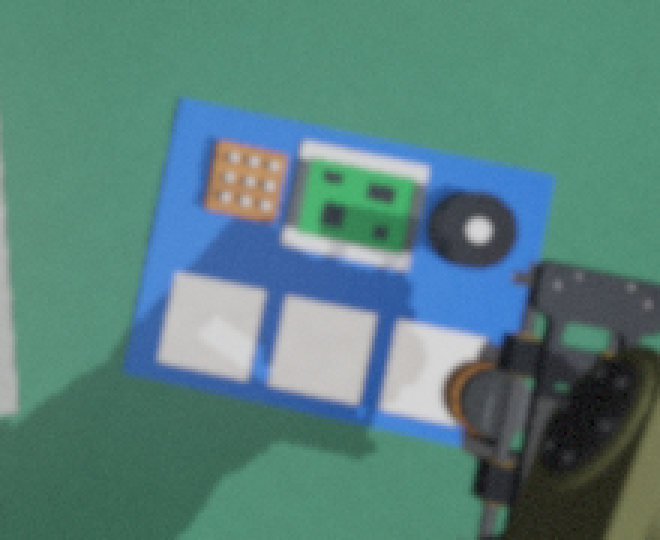

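The picture shows the jar, held upright, over the right-hand pocket at crop (485,400), i.e. raw (412,283), displaced by parallax. The spool is directly behind that pocket.

```bash
python3 -m creep '[[-1,[0,0.03,4],0],[-1,[0,0.03,7.5],0],[-1,[0,0.03,8.7],0],[-1,[0,0.03,9.05],0],[-1,[0,0.03,9.1],0],[-1,[0,0.03,9.1],0],[-1,[0,0.03,9.1],0]]'; python3 -m creep '[[0.2,[0,0,0],0],[0.2,[0,0,0],0],[0.2,[0,0,0],0],[0.2,[0,0,0],0],[0.2,[0,0,-3],0],[0.2,[0,0,-8],0],[0.2,[0,0,-9],0],[0.2,[0,0,-9],0]]'; python3 -c "
from h import *
go(491.8,85.3,110,0.371)"
```

```text
clock: 4.65
eef_pos: [454.5, -275.3, 26.6]
eef_rot: [3.14, 0.001, 1.351]
wrist_force: [0.4, -0.6, -1.0]
finger_gap: 45.3
finger_force: 15.0
clock: 5.45
eef_pos: [454.5, -275.5, 117.1]
eef_rot: [3.138, 0.001, 1.351]
wrist_force: [-0.3, 0.5, -1.5]
finger_gap: 56.4
finger_force: 0.0
clock 5.45 pos [ 454.5 -275.5  117.1] rot [3.138e+00 1.000e-03 1.351e+00] shift [36.03 -4.25  0.64] turn 11.23 j1,j6 [-0.61 -0.39]
```

```bash
python3 -m creep '[[1,[5,-0.6,0.6],-1],[1,[10,-1.2,0.6],-2],[1,[15,-1.8,0.6],-3],[1,[20,-2.4,0.6],-4],[1,[25,-3,0.6],-5],[1,[30,-3.6,0.6],-6],[1,[35,-4.1,0.6],-6.8],[1,[36,-4.25,0.6],-6.8],[1,[36,-4.25,0.6],-6.8],[1,[36,-4.25,0.6],-6.8]]'; python3 - <<'E'
from h import *
cv2.imwrite("pics/top3.png",manip.camera("top")[230:320,200:470,::-1].repeat(2,0).repeat(2,1))
cv2.imwrite("pics/scene3.png",manip.camera("scene")[110:230,100:310,::-1].repeat(3,0).repeat(3,1))
go(491.8,85.3,24.5,1.942)
E
```

```text
clock: 6.45
eef_pos: [490.6, 84.8, 108.4]
eef_rot: [-3.14, -0.0, 1.943]
wrist_force: [0.6, 0.9, -0.1]
finger_gap: 94.0
finger_force: 0.0
clock 6.55 pos [490.8  84.2 108.9] rot [-3.141 -0.     1.942] shift [0.07 0.14 8.44] turn -0.0 j1,j6 [ 0.1  -0.27]
```

View pics/scene3.png

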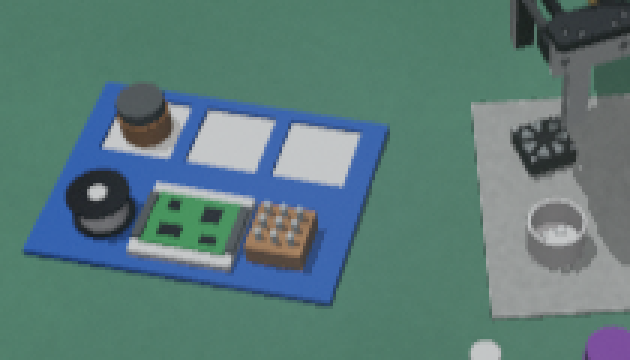

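The scene view shows the jar standing inside the spool-side pocket at crop (147,118). The fan is still at crop (543,147), below the gripper.

```bash
python3 -m creep '[[1,[0.07,0.1,4],0],[1,[0.07,0.1,8.4],0],[1,[0.07,0.1,8.4],0],[1,[0.07,0.1,8.4],0],[-1,[0.07,0.1,8.4],0],[-1,[0.07,0.1,8.4],0],[-1,[0.07,0.1,8.4],0],[-1,[0.07,0.1,8.4],0],[-1,[0.07,0.1,8.4],0],[-1,[0.07,0.1,8.4],0],[-1,[0.07,0.1,8.4],0],[-1,[0.07,0.1,8.4],0]]' 15;  python3 -c "
from h import *
go(488.7,-118.1,110,1.3515)"
```

```text
clock: 7.75
eef_pos: [491.7, 86.6, 25.5]
eef_rot: [-3.142, 0.0, 1.944]
wrist_force: [0.7, -0.3, 2.0]
finger_gap: 44.7
finger_force: 15.0
clock 7.75 pos [491.7  86.6  25.5] rot [-3.142  0.     1.944] shift [-18.95  -7.74  -8.45] turn 6.79 j1,j6 [ 0.1  -0.27]
```

```bash
python3 -m creep '[[-1,[0,0,-3],0],[-1,[0,0,-7],0],[-1,[-3,-1.2,-8.5],1],[-1,[-7.5,-3,-8.5],2.5],[-1,[-12,-4.9,-8.5],4],[-1,[-16,-6.5,-8.5],5.5],[-1,[-18.95,-7.7,-8.5],6.8],[-1,[-18.95,-7.7,-8.5],6.8],[-1,[-18.95,-7.7,-8.5],6.8]]';  python3 -c "
from h import *
go(488.7,-118.1,24.5,1.3515)"
```

```text
clock: 8.65
eef_pos: [488.9, -118.2, 110.2]
eef_rot: [-3.141, -0.0, 1.351]
wrist_force: [-0.6, 0.3, -0.6]
finger_gap: 44.7
finger_force: 15.0
clock 8.65 pos [ 488.9 -118.2  110.2] rot [-3.141 -0.     1.351] shift [ 0.   -0.02  8.57] turn -0.01 j1,j6 [-0.31 -0.09]
```

```bash
python3 -m creep '[[-1,[0,0,4],0],[-1,[0,0,7.3],0],[-1,[0,0,8.3],0],[-1,[0,0,8.6],0],[-1,[0,0,8.6],0],[-1,[0,0,8.6],0]]'; python3 -m creep '[[0.2,[0,0,0],0],[0.2,[0,0,0],0],[0.2,[0,0,0],0],[0.2,[0,0,0],0],[0.2,[0,0,-3],0],[0.2,[0,0,-8],0],[0.2,[0,0,-8.5],0],[0.2,[0,0,-8.5],0]]'; python3 -c "
from h import *
go(595.3,90.5,110,1.3515)"
```

```text
clock: 9.25
eef_pos: [489.8, -117.8, 25.5]
eef_rot: [3.14, 0.0, 1.352]
wrist_force: [0.6, -0.1, 0.4]
finger_gap: 45.1
finger_force: 15.0
clock: 10.05
eef_pos: [489.7, -118.2, 110.6]
eef_rot: [3.139, 0.0, 1.351]
wrist_force: [-0.8, -0.2, -1.3]
finger_gap: 56.4
finger_force: 0.0
clock 10.05 pos [ 489.7 -118.2  110.6] rot [3.139 0.    1.351] shift [22.67  5.75  0.07] turn -0.01 j1,j6 [-0.31 -0.09]
```

```bash
python3 -m creep '[[1,[4,1,0],1.7],[1,[8,2,0],3.4],[1,[12,3,0],5.1],[1,[16,4,0],6.8],[1,[20,5,0],8.5],[1,[22.7,5.75,0],10.2],[1,[22.7,5.75,0],11.9],[1,[22.7,5.75,0],13.6],[1,[22.7,5.75,0],15.3],[1,[22.7,5.75,0],17],[1,[22.7,5.75,0],18],[1,[22.7,5.75,0],18]]' 8; python3 -c "
from h import *
go(595.3,90.5,26,1.3515-np.pi/2)"
```

```text
clock: 11.25
eef_pos: [594.2, 90.9, 107.6]
eef_rot: [3.141, 0.002, -0.222]
wrist_force: [-0.1, -0.3, 0.3]
finger_gap: 94.1
finger_force: 0.0
clock 11.25 pos [594.2  90.9 107.6] rot [ 3.141e+00  2.000e-03 -2.220e-01] shift [0.14 0.01 8.16] turn -0.03 j1,j6 [0.09 1.88]
```

```bash
python3 -m creep '[[1,[0.1,0,4],0],[1,[0.1,0,8.1],0],[1,[0.1,0,8.1],0],[1,[0.1,0,8.1],0],[-1,[0.1,0,8.1],0],[-1,[0.1,0,8.1],0],[-1,[0.1,0,8.1],0],[-1,[0.1,0,8.1],0],[-1,[0.1,0,8.1],0],[-1,[0.1,0,8.1],0],[-1,[0.1,0,8.1],0],[-1,[0.1,0,8.1],0]]' 6; python3 -m creep '[[0.8,[0,0,0],0],[0.8,[0,0,0],0],[0.8,[0,0,0],0],[0.8,[0,0,0],0],[0.8,[0,0,-4],0],[0.8,[0,0,-4],0],[0.8,[0,0,-4],0]]';  python3 -c "
from h import *
go(595.3,90.5,26,1.3515)"
```

```text
clock: 12.45
eef_pos: [595.8, 90.8, 28.6]
eef_rot: [-3.142, -0.0, -0.22]
wrist_force: [-0.6, -0.5, 2.3]
finger_gap: 50.2
finger_force: 6.0
clock: 13.15
eef_pos: [596.1, 90.8, 69.1]
eef_rot: [-3.141, -0.002, -0.22]
wrist_force: [-0.2, 0.3, 0.4]
finger_gap: 84.4
finger_force: 0.0
clock 13.15 pos [596.1  90.8  69.1] rot [-3.141e+00 -2.000e-03 -2.200e-01] shift [-0.08  0.05  4.31] turn 17.99 j1,j6 [0.09 1.88]
```

```bash
python3 -m creep '[[0.8,[0,0,0],-1.7],[0.8,[0,0,0],-3.4],[0.8,[0,0,0],-5.1],[0.8,[0,0,0],-6.8],[0.8,[0,0,0],-8.5],[0.8,[0,0,0],-10.2],[0.8,[0,0,0],-11.9],[0.8,[0,0,0],-13.6],[0.8,[0,0,0],-15.3],[0.8,[0,0,0],-17],[0.8,[0,0,0],-18],[0.8,[0,0,0],-18]]'; python3 -m creep '[[0.8,[0,0,3],0],[0.8,[0,0,4.25],0],[0.8,[0,0,4.25],0],[0.8,[0,0,4.25],0],[-1,[0,0,4.25],0],[-1,[0,0,4.25],0],[-1,[0,0,4.25],0],[-1,[0,0,4.25],0],[-1,[0,0,4.25],0],[-1,[0,0,4.25],0],[-1,[0,0,4.25],0]]' 12;  python3 -c "
from h import *
go(471.2,-196.4,115,1.3515)"
```

```text
clock: 14.35
eef_pos: [595.3, 90.7, 67.4]
eef_rot: [-3.14, 0.0, 1.352]
wrist_force: [0.6, -1.0, 0.4]
finger_gap: 84.5
finger_force: 0.0
clock: 15.45
eef_pos: [595.8, 90.8, 26.2]
eef_rot: [3.141, -0.0, 1.351]
wrist_force: [-0.5, -0.2, 3.5]
finger_gap: 49.9
finger_force: 12.0
clock 15.45 pos [595.8  90.8  26.2] rot [ 3.141 -0.     1.351] shift [-30.75  -5.89  -8.89] turn -0.01 j1,j6 [0.09 0.31]
```

```bash
python3 -m creep '[[-1,[0,0,-3],0],[-1,[0,0,-7],0],[-1,[-4,-0.8,-8.9],0],[-1,[-9,-1.7,-8.9],0],[-1,[-14,-2.7,-8.9],0],[-1,[-19,-3.6,-8.9],0],[-1,[-24,-4.6,-8.9],0],[-1,[-28,-5.4,-8.9],0],[-1,[-30.7,-5.9,-8.9],0],[-1,[-30.7,-5.9,-8.9],0],[-1,[-30.7,-5.9,-8.9],0],[-1,[-30.7,-5.9,-8.9],0]]';  python3 -c "
from h import *
go(471.2,-196.4,25.2,1.3515)"
```

```text
clock: 16.65
eef_pos: [471.4, -195.2, 114.9]
eef_rot: [-3.141, -0.0, 1.351]
wrist_force: [0.5, 0.7, -0.2]
finger_gap: 49.3
finger_force: 12.0
clock 16.65 pos [ 471.4 -195.2  114.9] rot [-3.141 -0.     1.351] shift [-0.12  0.    8.97] turn -0.0 j1,j6 [-0.46 -0.25]
```

```bash
python3 -m creep '[[-1,[-0.1,0,4],0],[-1,[-0.1,0,7.5],0],[-1,[-0.1,0,8.6],0],[-1,[-0.1,0,8.95],0],[-1,[-0.1,0,9],0],[-1,[-0.1,0,9],0],[-1,[-0.1,0,9],0]]'; python3 -m creep '[[0.2,[0,0,0],0],[0.2,[0,0,0],0],[0.2,[0,0,0],0],[0.2,[0,0,0],0],[0.2,[0,0,-3],0],[0.2,[0,0,-8],0],[0.2,[0,0,-9],0],[0.2,[0,0,-9],0]]'; python3 -c "
from h import *
go(587,301,110,1.3515)"
```

```text
clock: 17.35
eef_pos: [471.6, -197.1, 26.0]
eef_rot: [3.14, 0.0, 1.351]
wrist_force: [-0.1, -0.5, -0.5]
finger_gap: 49.7
finger_force: 12.0
clock: 18.15
eef_pos: [471.7, -197.3, 116.5]
eef_rot: [3.138, 0.001, 1.351]
wrist_force: [-0.3, 0.6, -1.0]
finger_gap: 56.7
finger_force: 0.0
clock 18.15 pos [ 471.7 -197.3  116.5] rot [3.138e+00 1.000e-03 1.351e+00] shift [51.14  0.37  0.61] turn -0.01 j1,j6 [-0.47 -0.25]
```

```bash
python3 -m creep '[[0.2,[5,0,0.6],1.7],[0.2,[10,0.1,0.6],3.4],[0.2,[15,0.1,0.6],5.1],[0.2,[20,0.1,0.6],6.8],[0.2,[25,0.2,0.6],8.5],[0.2,[30,0.2,0.6],10.2],[0.2,[35,0.3,0.6],11.9],[0.2,[40,0.3,0.6],13.6],[0.2,[45,0.3,0.6],15.3],[0.2,[49.5,0.4,0.6],17],[0.2,[51.1,0.4,0.6],18],[0.2,[51.1,0.4,0.6],18]]' 6; python3 - <<'E'
from h import *
manip.camera("top")
cv2.imwrite("pics/scene4.png",manip.camera("scene")[110:240,110:400,::-1].repeat(2,0).repeat(2,1))
go(587,301,30,1.3515-np.pi/2)
E
```

```text
clock: 19.35
eef_pos: [585.5, 305.6, 105.8]
eef_rot: [3.141, 0.002, -0.222]
wrist_force: [0.4, -0.4, 0.4]
finger_gap: 56.2
finger_force: 0.0
clock 19.45 pos [585.5 301.7 106.1] rot [ 3.139e+00  3.000e-03 -2.190e-01] shift [0.19 0.02 7.61] turn 0.01 j1,j6 [0.42 2.21]
```

View pics/scene4.png

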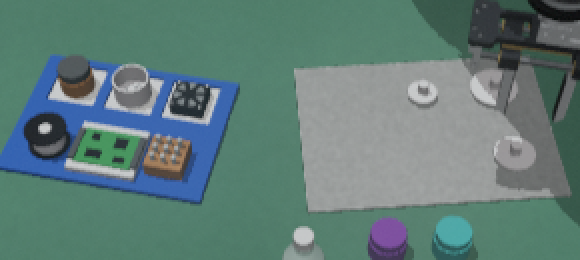

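The scene view shows jar, tub and fan each in its pocket, at crop (75,75), (131,86) and (190,97). The medium lid is at crop (515,150), under the gripper.

```bash
python3 -m creep '[[0.2,[0.15,0,4],0],[0.2,[0.15,0,7],0],[0.2,[0.15,0,7.5],0],[0.2,[0.15,0,7.5],0],[-1,[0.15,0,7.5],0],[-1,[0.15,0,7.5],0],[-1,[0.15,0,7.5],0],[-1,[0.15,0,7.5],0],[-1,[0.15,0,7.5],0],[-1,[0.15,0,7.5],0],[-1,[0.15,0,7.5],0],[-1,[0.15,0,7.5],0]]' 5; python3 -c "
from h import *
go(587,301,30)"; python3 -m creep '[[0,[0,0,0],0],[0,[0,0,0],0],[0,[0,0,0],0],[0,[0,0,-4],0],[0,[0,0,-4],0],[0,[0,0,-4],0]]';  python3 -c "
from h import *
go(587,301,30,1.3515)"
```

```text
clock: 20.65
eef_pos: [587.9, 300.6, 34.1]
eef_rot: [-3.141, -0.0, -0.22]
wrist_force: [-0.9, -0.0, 2.5]
finger_gap: 13.4
finger_force: 5.0
clock 20.65 pos [587.9 300.6  34.1] rot [-3.141 -0.    -0.22 ] shift [-0.1  -0.02  0.41] turn None j1,j6 [0.42 2.21]
clock: 21.25
eef_pos: [588.2, 300.7, 74.7]
eef_rot: [-3.141, -0.001, -0.22]
wrist_force: [0.9, 0.6, -0.3]
finger_gap: 46.7
finger_force: 0.0
clock 21.25 pos [588.2 300.7  74.7] rot [-3.141e+00 -1.000e-03 -2.200e-01] shift [-0.13  0.    4.47] turn 17.99 j1,j6 [0.42 2.21]
```

```bash
python3 -m creep '[[0,[0,0,0],-1.7],[0,[0,0,0],-3.4],[0,[0,0,0],-5.1],[0,[0,0,0],-6.8],[0,[0,0,0],-8.5],[0,[0,0,0],-10.2],[0,[0,0,0],-11.9],[0,[0,0,0],-13.6],[0,[0,0,0],-15.3],[0,[0,0,0],-17],[0,[0,0,0],-18],[0,[0,0,0],-18]]'; python3 -m creep '[[0,[0,0,3],0],[0,[0,0,4.35],0],[0,[0,0,4.35],0],[0,[0,0,4.35],0],[-1,[0,0,4.35],0],[-1,[0,0,4.35],0],[-1,[0,0,4.35],0],[-1,[0,0,4.35],0],[-1,[0,0,4.35],0],[-1,[0,0,4.35],0],[-1,[0,0,4.35],0]]' 20;  python3 -c "
from h import *
go(471.7,-197,116,1.3515)"
```

```text
clock: 22.45
eef_pos: [587.4, 300.3, 72.7]
eef_rot: [-3.14, 0.001, 1.352]
wrist_force: [-1.1, 0.3, 0.2]
finger_gap: 46.9
finger_force: 0.0
clock: 23.55
eef_pos: [587.9, 300.6, 30.5]
eef_rot: [-3.142, -0.0, 1.351]
wrist_force: [-1.5, 0.5, 0.0]
finger_gap: 13.1
finger_force: 20.0
clock 23.55 pos [587.9 300.6  30.5] rot [-3.142 -0.     1.351] shift [-51.09  -0.47  -8.55] turn -0.01 j1,j6 [0.42 0.64]
```

```bash
python3 -m creep '[[-1,[0,0,-3],0],[-1,[0,0,-7],0],[-1,[-4,0,-8.5],0],[-1,[-9,-0.1,-8.5],0],[-1,[-14,-0.1,-8.5],0],[-1,[-19,-0.2,-8.5],0],[-1,[-24,-0.2,-8.5],0],[-1,[-29,-0.3,-8.5],0],[-1,[-34,-0.3,-8.5],0],[-1,[-39,-0.4,-8.5],0],[-1,[-44,-0.4,-8.5],0],[-1,[-48,-0.5,-8.5],0]]'; python3 -m creep '[[-1,[-3,0,0],0],[-1,[-3.1,0,0],0],[-1,[-3.1,0,0],0],[-1,[-3.1,0,0],0],[-1,[-3.1,0,4],0],[-1,[-3.1,0,4],0],[-1,[-3.1,0,4],0]]';python3 - <<'E'
from h import *
cv2.imwrite("pics/top5.png",manip.camera("top")[200:330,290:450,::-1].repeat(4,0).repeat(4,1))
cv2.imwrite("pics/scene5.png",manip.camera("scene")[110:220,110:240,::-1].repeat(5,0).repeat(5,1))
go(471.7,-197,57.5,1.3515); s=np.mean([manip.read_state()["eef_pos"] for _ in range(5)],0); print(s)
E
```

```text
clock: 24.75
eef_pos: [477.4, -169.1, 115.8]
eef_rot: [3.141, 0.0, 1.35]
wrist_force: [-0.0, 0.6, 0.0]
finger_gap: 13.2
finger_force: 20.0
clock: 25.45
eef_pos: [471.5, -196.2, 75.8]
eef_rot: [-3.14, -0.0, 1.352]
wrist_force: [0.4, -0.2, 0.1]
finger_gap: 12.9
finger_force: 20.0
clock 25.55 pos [ 472.1 -196.8   76.8] rot [3.14  0.    1.351] shift [-0.02 -0.04  1.93] turn -0.0 j1,j6 [-0.47 -0.25]
[ 472.14712596 -196.84385216   76.84905496]
```

View pics/scene5.png

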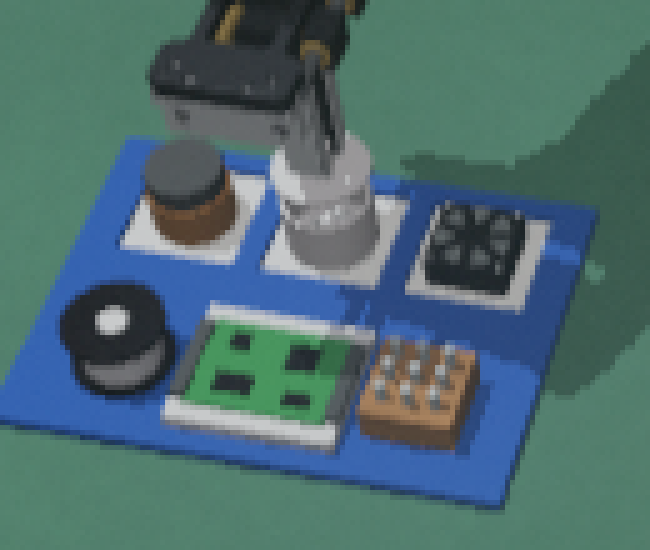

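View pics/top5.png

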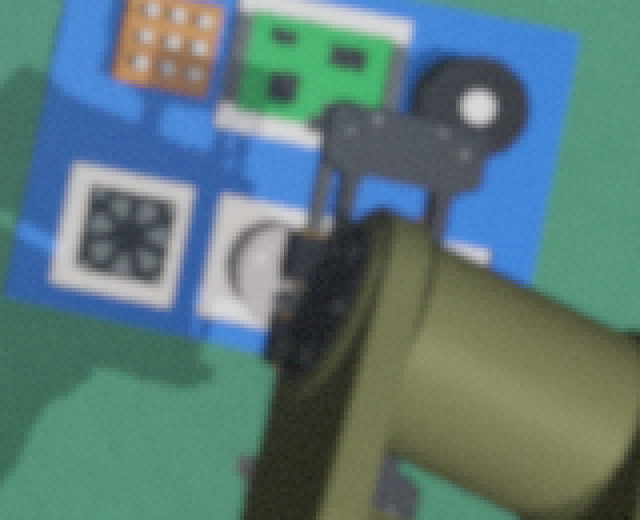

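Scene crop: the lid, at (323,170), is held level and centred above the tub rim, at about (328,200). The jar and fan sit flat in their pockets. In the top crop the arm hides the tub, and the fan is inside the left pocket at (128,235).

```bash
python3 -m creep '[[-1,[0,0,0.6],0],[-1,[0,0,1],0],[-1,[0,0,1.3],0],[-1,[0,0,1.6],0],[-1,[0,0,1.8],0],[-1,[0,0,1.95],0],[-1,[0,0,2.05],0],[-1,[0,0,2.05],0],[-1,[0,0,2.05],0]]' 20
```

```text
clock: 26.45
eef_pos: [471.6, -197.2, 56.4]
eef_rot: [3.141, 0.0, 1.351]
wrist_force: [-8.7, 2.5, 20.7]
finger_gap: 13.5
finger_force: 20.0
```

```bash
python3 -m creep '[[-1,[0,0,-0.05],0],[-1,[0,0,-0.05],0],[-0.4,[0,0,-0.1],0],[-0.4,[0,0,-0.1],0],[-0.4,[0,0,-0.1],0],[-0.4,[0,0,-3],0],[-0.4,[0,0,-6],0],[-0.4,[5,0,-10],0],[-0.4,[10,0,-12],0],[-0.4,[15,0,-12],0],[-0.4,[20,0,-12],0],[-0.4,[25,0,-12],0]]'; python3 - <<'E'
from h import *
t=manip.camera("top");s=manip.camera("scene")
cv2.imwrite("pics/top6f.png",t[:,:,::-1]);cv2.imwrite("pics/scene6f.png",s[:,:,::-1])
a=cv2.resize(s[115:215,105:235,::-1],(390,300),interpolation=cv2.INTER_CUBIC);b=cv2.resize(t[175:305,285:440,::-1],(358,300),interpolation=cv2.INTER_CUBIC)
cv2.imwrite("pics/both6.png",np.hstack([a,b]))
for X in((471.7,-197,41),(454,-275,43),(489,-118,23)): print("s",(proj("scene",X)-[105,115])*3,"t",(proj("top",X)-[285,175])*2.31+[390,0])
E
```

```text
clock: 27.65
eef_pos: [522.7, 33.2, 175.2]
eef_rot: [3.141, -0.0, 1.35]
wrist_force: [-0.0, -0.7, -0.5]
finger_gap: 28.5
finger_force: 0.0
s [207.12298461  97.29372327] t [565.26098706 215.34615638]
s [120.80658632  82.0292275 ] t [655.11688382 235.37053493]
s [297.53147816 124.52397458] t [472.87955426 194.18061283]
```

View pics/both6.png

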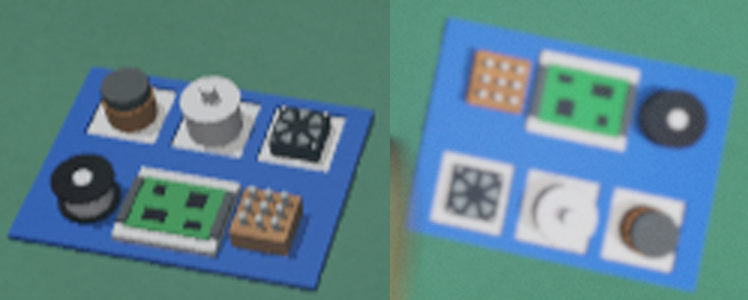

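Left, the lid disc at (210,98) matches its predicted home position (207,97). Right, the fan (473,193), lidded tub (562,213) and jar (648,230) are all inside their pockets. I'll check the lid's height with a gentle press on the knob, fingers closed.

```bash
python3 -m creep '[[-1,[-5,0,0],0],[-1,[-10,0,0],0],[-1,[-15,0,0],0],[-1,[-20,0,2],0],[-1,[-25,0,5],0],[-1,[-25,0,8],0],[-1,[-25,0,9.3],0],[-1,[-25,0,9.3],0],[-1,[-25,0,9.3],0],[-1,[-25,0,9.3],0],[-1,[-25,0,9.3],0],[-1,[-25,0,9.3],0]]' 10;  python3 -c "
from h import *
go(471.7,-197,71,1.3515)"
```

```text
clock: 28.95
eef_pos: [468.3, -212.5, 82.6]
eef_rot: [3.14, 0.0, 1.351]
wrist_force: [0.0, -0.3, -0.1]
finger_gap: 0.2
finger_force: 0.0
clock 28.95 pos [ 468.3 -212.5   82.6] rot [3.14  0.    1.351] shift [ 1.59 -0.01  1.16] turn -0.0 j1,j6 [-0.5  -0.28]
```

```bash
python3 -m creep '[[-1,[1.6,0,0],0],[-1,[1.6,0,0.5],0],[-1,[1.6,0,0.8],0],[-1,[1.6,0,0.95],0],[-1,[1.6,0,1.05],0],[-1,[1.6,0,1.1],0],[-1,[1.6,0,1.1],0]]'
```

```text
clock: 29.65
eef_pos: [471.4, -197.5, 71.3]
eef_rot: [3.141, 0.0, 1.35]
wrist_force: [-2.1, 1.0, 5.1]
finger_gap: 0.4
finger_force: 3.0
```

```bash
python3 -m creep '[[-1,[0,0,0.05],0],[-1,[0,0,0.05],0]]'
```

```text
clock: 29.85
eef_pos: [471.5, -197.5, 71.2]
eef_rot: [3.141, 0.0, 1.35]
wrist_force: [-4.6, 1.5, 11.6]
finger_gap: 0.6
finger_force: 5.9
```

```bash
python3 -m creep '[[-1,[0,0,0.05],0],[-1,[0,0,0.05],0]]'
```

```text
clock: 30.05
eef_pos: [471.6, -197.6, 71.2]
eef_rot: [3.141, 0.0, 1.35]
wrist_force: [-5.9, 2.7, 18.1]
finger_gap: 0.4
finger_force: 8.7
```

The knob top is firm at 57 mm, so the lid is home. I'll retreat and take a last look.

```bash
python3 -m creep '[[-1,[0,0,-2],0],[-1,[0,0,-6],0],[-1,[0,0,-11],0],[-1,[5,0,-12],0],[-1,[10,0,-12],0],[-1,[15,0,-12],0],[-1,[20,0,-12],0],[-1,[25,0,-12],0],[-1,[25,0,-12],0],[-1,[25,0,-12],0]]'; python3 - <<'E'
from h import *
t=manip.camera("top");s=manip.camera("scene")
a=cv2.resize(s[115:215,105:235,::-1],(520,400),interpolation=cv2.INTER_CUBIC);b=cv2.resize(t[230:305,285:435,::-1],(270,400//3),interpolation=cv2.INTER_CUBIC)
cv2.imwrite("pics/s7.png",a)
E
```

```text
clock: 31.05
eef_pos: [526.0, 47.4, 189.6]
eef_rot: [-3.141, 0.0, 1.353]
wrist_force: [0.4, -0.4, 0.0]
finger_gap: 0.2
finger_force: 0.0
```

View pics/s7.png

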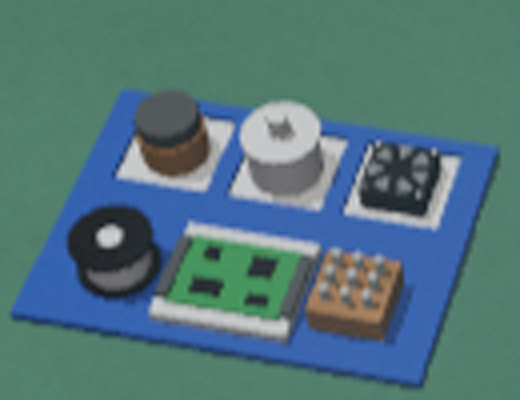

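The jar (172,135), the closed, level tub (281,150) and the fan (402,178) all sit flat in their pockets, with the robot clear of them.

```bash
python3 -c "
from cell import manip
print(manip.sign_off())"
```

```text
the job is handed in; nothing more can be done
None
```

The job is handed in at about 31 s of the allowed 99 s: the jar, fan and tub are in their pockets, the medium lid is pressed home and level on the tub (checked by a press on its knob), and I never touched the solvent bottle.

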